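# Stand the fallen catch tub up and push it to the chopping block

## Robot

A 7-joint arm with a two-finger parallel gripper is mounted at the origin on the work surface. World frame = base frame: x ahead of the robot, y to its left, z up, the work surface at z = 0. Lengths are in mm, angles in degrees, forces in N, time in s.
With the tool pointing down it reaches from about 400 to 850 mm from the base axis. Payload 4.4 kg.
Tool frame: the origin (TCP) lies at the very end of the fingers, on their centre line; the grasp point (between the pads) lies 19 mm behind it (robot.grip_depth is the distance from the TCP to the grasp point, in mm); z points along the fingers, x is the direction in which the jaws open and shut, and the axes are right-handed (so a half turn about z gives the same grasp; the last joint's range is limited). The gripper opens to 94 mm and grips with 3 to 60 N. Pads are 16 mm wide; open, the fingers measure 119 mm over their backs; the gripper's body (75 mm by 177 mm) begins 78 mm behind the grasp point.
Start: joints at [-75.963, 36.005, 2.206, 86.941, -1.547, 57.084, -1.146], TCP at [198.759, 618.881, 205.478] pointing down, gripper open.
Joint ranges: [-175.42, 175.42], [-21.48, 121.26], [-71.46, 75.88], [10.55, 141.38], [-63.04, 243.04], [13.31, 113.54], [-168.57, 168.57]. Speed limits (degrees/s): [147.25, 147.25, 180, 180, 180, 180, 180].

## Interface

Orientations are given as [roll, pitch, yaw] about the fixed x, y, z axes, in that order (R = Rz(yaw) Ry(pitch) Rx(roll)).
In Python, from bench import robot, imaging gives the robot as it stands.
- The arm moves only by the shell command python3 -m crank 'ROWS' [OPENING]. ROWS is JSON, a list of rows, each a list of 2 entries, a list of its own where there are three numbers: the shift along the tool's x, y, z in m, then the turn, a rotation vector about the tool's x, y, z in rad. A call has 1 to 20 rows; each row shifts and turns the commanded pose from where the row before left it, along the tool's axes as they then stand; what a row does not reach is not made up. A row lasts 1/12 s, in which the tool goes at most 41.7 mm and 7.16 degrees, less where a joint would pass 70% of its speed; a pose out of reach is approached as far as the arm can. A call with a gripper value outside its range is refused whole. OPENING is the finger opening in m, from 0 to 0.094, set as the call begins (- or left out, the last holds). The fingers move at their own pace and stop on an object; the grip force is fixed at half the most. Time passes only in rows, so rows that do not move let the fingers close. It gives the time, the measured TCP pose, the force and the opening at its end, in the units of the state.
- robot.observe(): the state, without advancing time (a new reading comes with each control period).
- imaging.read_camera(name): name is "scene" or "top" or "wrist"; returns a dict with "pixels" (420x560x3 uint8, red, green, blue), "fx", "fy", "cx", "cy" (pixels), "cam_to_world" (4x4, takes a point from camera to world coordinates); the wrist camera has in their place "mount" (4x4, takes a point from camera to tool coordinates, whose origin is the TCP and whose axes are the tool frame's). Camera axes: x right, y up, looking along -z (the intrinsics and any distortion apply to the point x, -y, -z); pixel columns grow to the right and rows downward; lengths in mm; the calibration is good to about 2 mm. A picture is of the moment at which its call begins: read the wrist's pose just before it. There is no depth.
- robot.hand_in(): hands the job in, once; it reports no verdict.
The state is a dict: "time_s": time; "qpos": joint angles; "joint_vel": joint speeds; "joint_torque": joint torques, N m; "ee_pos": TCP position; "eef_rot": TCP orientation; "ft_force": force on the tool from outside, world axes, zero at the start; "ft_torque": the same for the moment, N m; "grip_width": finger opening in mm.
Only numpy, scipy, OpenCV 4.12 (cv2) and the standard library are available. Lean on these libraries where they do the work, as an engineer would, in place of code of your own. Each camera call takes 0.05 s, during which the arm holds its last target.

## Task

The small blue catch tub has fallen on its side in front of the round chopping block. With the fingers only, gently push its upper rim so that it tips back up onto its base, then push the standing tub across the table until roughly the middle of its long side rests against the chopping block. Do not pinch, lift or carry the tub, and leave the coconuts, the steel cup and the knife where they are.

Things in the scene. Friction and masses are not known exactly. Their poses are not given: they have to be found in the camera images.
- tub: Loose blue open tub, 0.3 kg: 160 mm along its x, 130 along y, 85 high along z, walls 6 mm; arched handles on both short walls rise 34 mm above the rim. Origin: centre of underside; z points out of the mouth (upright = z up). Starts lying on its -y wall (roll +90 deg): y up, top 130 mm above the table, underside facing the block, mouth facing away from it.
- tub_rim (a point): Middle of the rim of the tub's +y long wall (tub x 0, y +65, z +85 mm): at the start the upper edge of the mouth, 130 mm above the table. Push here towards the block: about 1 N tips the tub, and past some 25 deg it falls onto its base by itself.
- tub_heel (a point): Middle of the bottom edge of the tub's -y long wall (tub x 0, y -65, z 0 mm). The tub pivots on this edge, which stays on the table. Once the tub stands, its +y wall faces the block with 40 to 110 mm to go; 2 to 4 N on the -y wall slide it.
- block_axis (a point): Centre of the foot of the chopping block, at table height: a fixed upright round wooden slab, 280 mm in diameter and 100 mm high. Its y axis points roughly from the tub to the block.
- coconut_a: Loose trimmed coconut standing on its flat foot: 106 mm in diameter, 110 mm high with a cone-shaped top, cream with a green foot, 0.75 kg. Origin at the centre of its underside. Not to be disturbed.
- coconut_b: A second, like coconut, standing beyond the block from the tub. Origin at the centre of its underside. Not to be disturbed.
- cup: Loose open steel cup, 72 mm in diameter at the rim, 85 mm high. Origin at the centre of its underside. Not to be disturbed.
- knife: Loose broad knife lying flat on top of the chopping block, about 230 mm long and 36 mm wide, black handle 20 mm thick towards its -x. Origin on its underside near its middle. Not to be disturbed.
Not all that is in view belongs to the job. Of the things shaped like the tub, the blue one is meant.

How it is judged (in metres and radians):
On the way, in this order (a step that is already met when the one before it is completed fails the run):
1. the tub stands upright on its base (angle between tub's own z axis and vertical below 0.08 rad and height (world z) of tub below 0.01 m), for 0.2 s.
2. the standing tub's long side has reached the chopping block (angle between tub's own z axis and vertical below 0.08 rad and y of block_axis in the frame of tub below 0.215 m), for 0.1 s.
At the end, for the whole second after the job is handed in: The tub stands still and upright on its base on the table (within 0.08 rad), its +y long wall no more than 10 mm from the chopping block, touching it within 50 mm of the middle of that wall (all of step 2 and height (world z) of tub below 0.01 m and y of block_axis in the frame of tub above 0.195 m and x of block_axis in the frame of tub between -0.05 and 0.05 m and linear speed of tub below 0.02 m/s).
It fails at once if the tub was lifted or rolled over: its heel edge rose more than 30 mm off the table (height (world z) of tub_heel above 0.03 m).
It fails at once if the tub was pinched or shoved with more than 30 N (contact force between the fingers and tub above 30 N).
It fails at once if a coconut was moved more than 20 mm (distance of any of coconut_a, coconut_b from where it was at the start of the episode above 0.02 m).
It fails at once if the cup was moved more than 20 mm (distance of cup from where it was at the start of the episode above 0.02 m).
It fails at once if the knife was moved more than 20 mm (distance of knife from where it was at the start of the episode above 0.02 m).
It also fails if it takes over 42 s, if anything falls off the work surface, if the arm or the gripper's body presses on something with over 40 N, if the wrist force passes 120 N, or if a joint passes its speed limit or range.

## Working session

There is one attempt and no reset: what is moved stays moved. The work goes in short steps, Python scripts to look and compute and a shell command to move; the robot and the scene stay as the last step left them, time stands still between calls to the robot, and variables do not carry over. Pictures are saved under pics/ and viewed, and the job is handed in when it is done.

```bash
ls; mkdir -p pics
python3 - <<'E'
from bench import robot, imaging
import cv2
print(robot.observe())
for n in ("scene","top","wrist"):
    d=imaging.read_camera(n)
    cv2.imwrite(f"pics/{n}0.png",d["pixels"][:,:,::-1])
    print(n,{k:(v if k!="pixels" else 0) for k,v in d.items()})
E
```

```text
pics
{'time_s': 0.0, 'qpos': array([-75.96375878,  36.05838848,   2.20252995,  86.99513449,
        -1.54771556,  57.08167125,  -1.14448691]), 'joint_vel': array([-0.05718059,  0.04337233,  0.04950502, -0.05808511,  0.11605895,
       -0.08023161, -0.03592431]), 'joint_torque': array([ 2.33089731e-04, -5.49731362e+01,  1.14393856e+00, -1.86638331e+01,
       -5.21018822e-02,  2.32905656e-02,  1.66969367e-04]), 'ee_pos': array([198.53926551, 618.25298753, 204.56488671]), 'eef_rot': array([1.79999297e+02, 1.05521073e-01, 7.21947745e+01]), 'ft_force': array([ 0.15299993, -0.29915115,  1.25182771]), 'ft_torque': array([-0.01187185, -0.02302497,  0.02154054]), 'grip_width': 93.83561772194936}
scene {'pixels': 0, 'fx': 426.22956776372837, 'fy': 426.22956776372837, 'cx': 279.3545457778818, 'cy': 202.25322930352792, 'cam_to_world': array([[ 5.76695371e-01, -6.82929421e-01,  4.48363529e-01,
         1.10260562e+03],
       [ 8.16907832e-01,  4.88211304e-01, -3.07101477e-01,
        -3.27669459e+02],
       [-9.16750887e-03,  5.43375679e-01,  8.39439592e-01,
         1.12430124e+03],
       [ 
[... 330 characters left out ...]
967830e-02,  1.94660552e-03,
         8.58853882e+00],
       [ 3.91627534e-03,  1.94895643e-01,  9.80816166e-01,
         1.21995637e+03],
       [ 0.00000000e+00,  0.00000000e+00,  0.00000000e+00,
         1.00000000e+00]])}
wrist {'pixels': 0, 'fx': 339.40051467210486, 'fy': 339.40051467210486, 'cx': 276.21256978943853, 'cy': 212.4771547934382, 'mount': array([[ 1.00000000e+00,  1.52963824e-05, -1.67663685e-05,
         2.60467138e-01],
       [ 1.00652859e-05, -9.61029553e-01, -2.76445650e-01,
        -8.07781703e+01],
       [-2.03415940e-05,  2.76445650e-01, -9.61029553e-01,
        -1.79060111e+02],
       [ 0.00000000e+00,  0.00000000e+00,  0.00000000e+00,
         1.00000000e+00]])}
```

View pics/scene0.png

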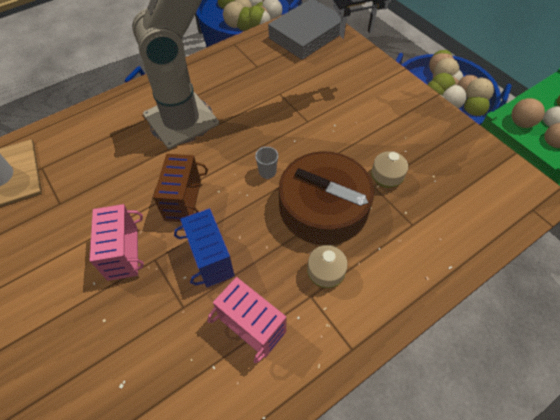

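View pics/top0.png

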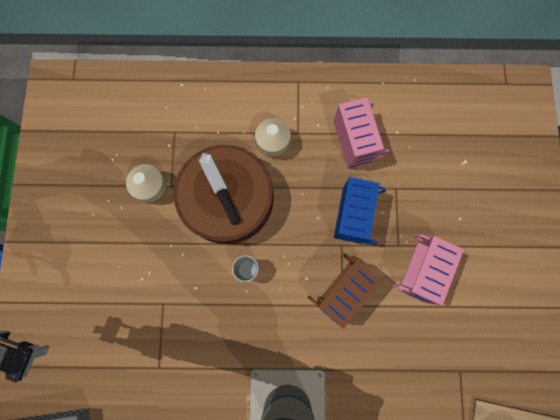

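View pics/wrist0.png

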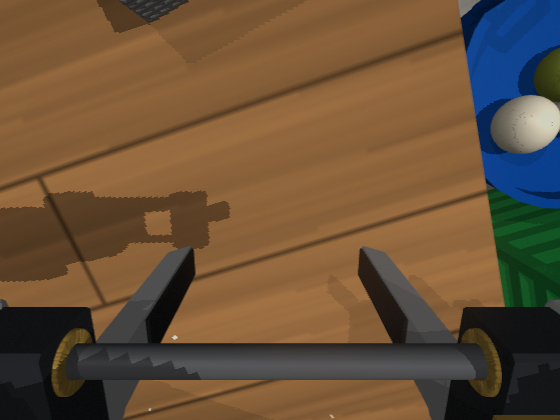

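Run:
```python
import cv2,numpy as np
t=cv2.imread("pics/top0.png")[165:260,320:400]; s=cv2.imread("pics/scene0.png")[195:300,165:245]
a=cv2.resize(t,None,fx=5,fy=5,interpolation=cv2.INTER_CUBIC);b=cv2.resize(s,None,fx=5,fy=5,interpolation=cv2.INTER_CUBIC)
h=525
c=np.zeros((h,800,3),np.uint8);c[:475,:400]=a;c[:525,400:]=b
cv2.imwrite("pics/crop0.png",c)
```

```text
(no output)
```

View pics/crop0.png

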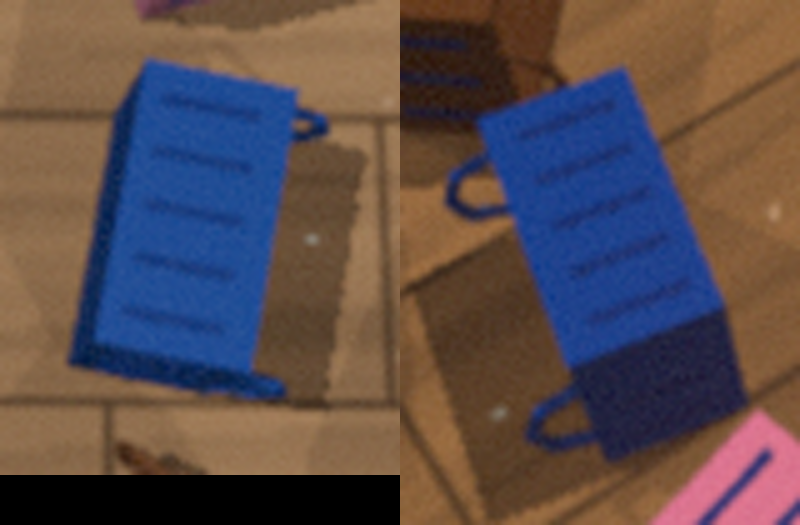

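```bash
cat > h.py <<'E'
import numpy as np,cv2
from scipy.optimize import least_squares
from scipy.spatial.transform import Rotation as R
def proj(d,P):
    M=np.linalg.inv(d["cam_to_world"]); p=np.asarray(P)@M[:3,:3].T+M[:3,3]
    return np.c_[d["fx"]*p[:,0]/-p[:,2]+d["cx"], d["fy"]*-p[:,1]/-p[:,2]+d["cy"]]
def ray(d,u,v,z):
    M=d["cam_to_world"]; r=M[:3,:3]@np.array([(u-d["cx"])/d["fx"],-(v-d["cy"])/d["fy"],-1.])
    return M[:3,3]+r*(z-M[2,3])/r[2]
E
python3 - <<'E'
from h import *
from bench import imaging,robot
T=imaging.read_camera("top");S=imaging.read_camera("scene")
# lying tub corners on +y wall: order top: TL(x?),...
top=np.array([[349.6,177.4],[379.4,183],[370,239.6],[339,233.6]])
sc=np.array([[229.6,256],[199,268.4],[180.6,218.6],[210,208.6]])
print([ray(T,*p,130).round() for p in top]); print([ray(S,*p,130).round() for p in sc])
loc=lambda: None
def f(p):
    # p: x,y of underside-centre,yaw; lying
    x,y,a=p
    r=R.from_euler('xyz',[90,0,a],degrees=True)
    # world corners of outer +y wall
    P=np.array([[80,65,0],[80,65,85],[-80,65,85],[-80,65,0]])
    return r.apply(P)+[x,y,65]
best=None
for a0 in range(-180,180,45):
  s=least_squares(lambda p:np.r_[(proj(T,f(p))-top).ravel(),(proj(S,f(p))-sc).ravel()],[480,-170,a0])
  if best is None or s.cost<best.cost:best=s
  s2=best
print("tub",best.x,best.cost,best.fun.round(1))
# block rim in both views
def circ(p,z,rad,n=72):
    t=np.linspace(0,2*np.pi,n,endpoint=False);return np.c_[p[0]+rad*np.cos(t),p[1]+rad*np.sin(t),np.full(n,z)]
print("blk",ray(T,224,194,100), "cup",ray(T,245,269,85),"ca",ray(T,273,133,110),"cb",ray(T,147,180,110))
print("cupS",ray(S,267,155,85),"caS",ray(S,329,257,110))
for d,n in((T,"top"),(S,"scene")):
    im=d["pixels"][:,:,::-1].copy()
    c=ray(T,224,194,100)
    for q,z,rd in((c,100,140),(ray(T,245,269,85),85,36),(ray(T,273,133,110),60,53),(ray(T,147,180,110),60,53)):
        cv2.polylines(im,[proj(d,circ(q,z,rd)).round().astype(int)],True,(0,255,0),1)
    cv2.polylines(im,[proj(d,f(best.x)).round().astype(int)],True,(0,255,255),1)
    im=im[80:360,80:450] if n=="top" else im[100:380,80:450]
    cv2.imwrite(f"pics/ov_{n}.png",cv2.resize(im,None,fx=2,fy=2))
E
```

```text
[array([ 625., -166.,  130.]), array([ 610., -247.,  130.]), array([ 454., -217.,  130.]), array([ 470., -134.,  130.])]
[array([ 632., -163.,  130.]), array([ 616., -244.,  130.]), array([ 459., -213.,  130.]), array([ 477., -132.,  130.])]
tub [ 550.85479969 -147.65635033  -11.23562035] 6.9977911584776695 [-1.  -1.5 -0.3 -0.9 -0.5 -0.6 -0.8 -1.1 -0.5 -0.6 -1.5 -0.5 -1.3 -0.2
 -1.1 -1.1]
blk [581.08736255 182.66731014 100.        ] cup [374.75418583 119.13262159  85.        ] ca [759.06377691  47.92776707 110.        ] cb [616.69123674 397.77984781 110.        ]
cupS [381.04842484 122.70745559  85.        ] caS [775.60268466  50.66635763 110.        ]
```

```bash
python3 -c "
import cv2,numpy as np
a=cv2.imread('pics/ov_top.png');b=cv2.imread('pics/ov_scene.png');cv2.imwrite('pics/ov.png',cv2.resize(np.vstack([a,b]),None,fx=.53,fy=.53))"
```

```text
(no output)
```

View pics/ov_top.png

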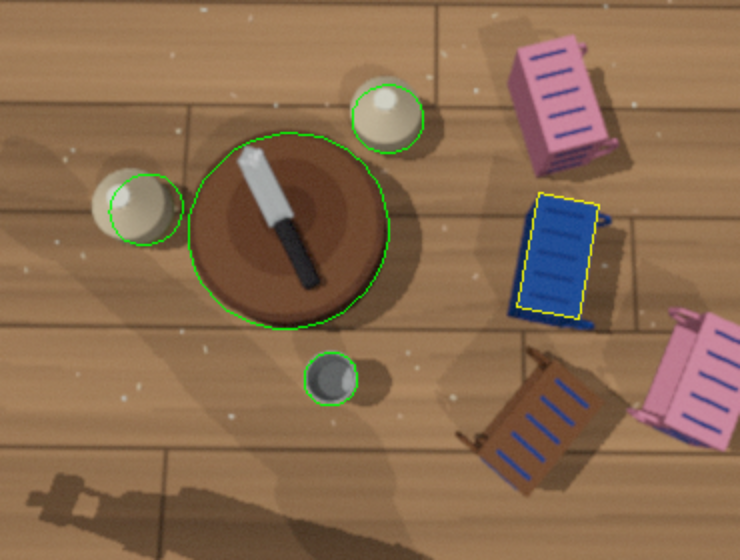

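View pics/ov_scene.png

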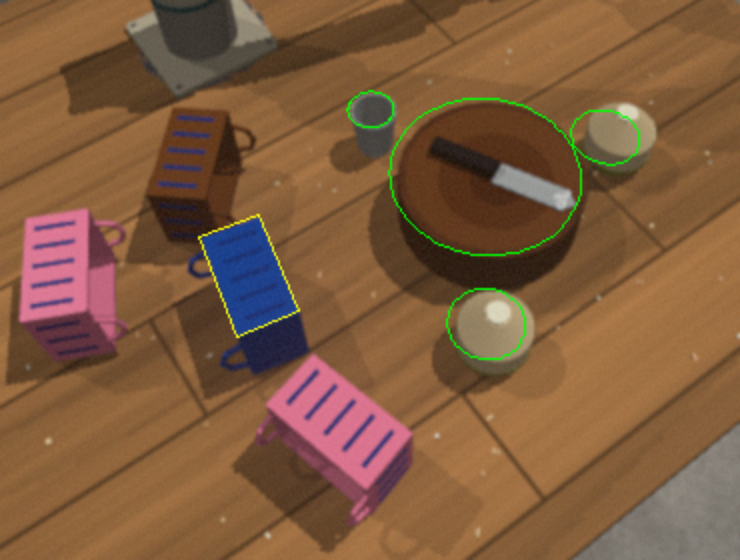

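The four tub-shaped things in the top view are pink at (360,132), blue at (358,211), pink at (432,270) and brown at (350,292). Only the one at (358,211) is blue, lies underside to the block and faces its mouth (handles) away, so that is the one. The crop confirms it.

Next I swing the arm in an arc, over everything, to the mouth side.

```bash
python3 -m crank '[[[-0.001,0.02,0],[0,0,0.03]],[[-0.001,0.038,0],[0,0,0.0585]],[[-0.001,0.038,0],[0,0,0.0585]],[[-0.001,0.038,0],[0,0,0.0585]],[[-0.001,0.038,0],[0,0,0.0585]],[[-0.001,0.038,0],[0,0,0.0585]],[[-0.001,0.038,0],[0,0,0.0585]],[[-0.001,0.038,0],[0,0,0.0585]],[[-0.001,0.038,0],[0,0,0.0585]],[[-0.001,0.038,0],[0,0,0.0585]],[[-0.001,0.038,0],[0,0,0.0585]],[[-0.001,0.038,0],[0,0,0.0585]],[[-0.001,0.038,0],[0,0,0.0585]],[[-0.001,0.038,0],[0,0,0.0585]],[[-0.001,0.038,0],[0,0,0.0585]]]' 0.08
```

```text
time_s: 1.5
ee_pos: [598.0, 258.6, 205.3]
eef_rot: [-180.0, -0.0, 23.4]
ft_force: [1.0, 0.7, 0.8]
grip_width: 79.7
```

```bash
python3 -m crank '[[[-0.001,0.038,0],[0,0,0.0585]],[[-0.001,0.038,0],[0,0,0.0585]],[[-0.001,0.038,0],[0,0,0.0585]],[[-0.001,0.038,0],[0,0,0.0585]],[[-0.001,0.038,0],[0,0,0.0585]],[[-0.001,0.038,0],[0,0,0.0585]],[[-0.001,0.038,0],[0,0,0.0585]],[[-0.001,0.038,0],[0,0,0.0585]],[[-0.001,0.038,0],[0,0,0.0585]],[[-0.001,0.038,0],[0,0,0.0585]],[[-0.001,0.038,0],[0,0,0.0585]],[[-0.001,0.038,0],[0,0,0.0585]],[[-0.001,0.038,0],[0,0,0.0585]],[[-0.001,0.038,0],[0,0,0.0585]],[[-0.001,0.025,0],[0,0,0.04]],[[0,0,0],[0,0,0]],[[0,0,0],[0,0,0]]]'
```

```text
time_s: 2.92
ee_pos: [587.4, -282.0, 205.5]
eef_rot: [180.0, 0.0, -25.9]
ft_force: [0.4, 0.7, 0.1]
grip_width: 80.2
```

Run:
```python
from bench import robot, imaging
import cv2
o=robot.observe();print(o['time_s'],o['ee_pos'],o['eef_rot'],o['qpos'])
d=imaging.read_camera("wrist");cv2.imwrite("pics/w1.png",d["pixels"][:,:,::-1])
```

```text
2.9167 [ 587.38421368 -281.97705135  205.46513412] [ 1.79970929e+02  1.14460949e-02 -2.58750371e+01] [  7.70228743  38.57406576  27.18102153  87.12855903 -19.36847466
  59.01950062  13.96063457]
```

View pics/w1.png

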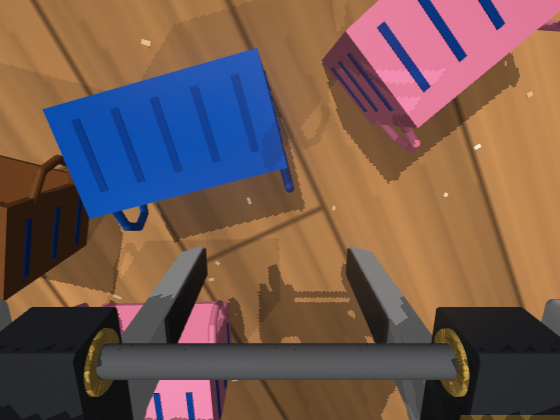

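The wrist view shows the blue tub's top wall with corners at about (45,110), (258,48), (285,171) and (90,218). The mouth faces the gripper, and the second pink tub is at the lower left, around (170,350). I'll measure from here.

Run:
```python
from h import *
from bench import robot, imaging
o=robot.observe()
d=dict(imaging.read_camera("wrist"))
W=np.eye(4);W[:3,:3]=R.from_euler('xyz',o['eef_rot'],degrees=True).as_matrix();W[:3,3]=o['ee_pos']
d["cam_to_world"]=W@d["mount"]
pts=[(45,110),(258,48),(285,171),(90,218)]
w=np.array([ray(d,*p,130) for p in pts]);print(w.round(1))
c=w.mean(0);print(c, np.linalg.norm(w[0]-w[1]),np.linalg.norm(w[1]-w[2]))
v=w[1]-w[0]+w[2]-w[3];a=np.arctan2(v[1],v[0]);print("yaw",np.degrees(a))
z=np.array([np.sin(a),-np.cos(a)]);rim=c[:2]+42.5*z;heel=c[:2]-42.5*z;print("rim",rim,"heel",heel)
# pinks top corners (assume z 130), nearest
print("pinkA corner",ray(d,415,127,85),ray(d,415,127,130),ray(d,410,145,40),"pinkB",ray(d,225,305,130),ray(d,120,305,130), ray(d,225,305,85))
```

```text
[[ 475.4 -131.7  130. ]
 [ 631.3 -161.6  130. ]
 [ 611.9 -246.1  130. ]
 [ 458.4 -213.4  130. ]]
[ 544.25971717 -188.19645845  130.        ] 158.7561136190424 86.76739691840378
yaw -11.442157755264097
rim [ 535.82862828 -229.85179113] heel [ 552.69080606 -146.54112578]
pinkA corner [ 726.26425888 -267.05309433   85.        ] [ 710.79907332 -258.01927467  130.        ] [ 731.43907136 -290.49081367   40.        ] pinkB [ 517.51671443 -327.12006864  130.        ] [ 437.49597581 -288.64002905  130.        ] [ 498.79423501 -348.37639431   85.        ]
```

```bash
python3 -m crank '[[[-0.031,0.003,0],[0,0,0]],[[-0.031,0.003,0],[0,0,0]],[[0,0,0],[0,0,-0.085]],[[0,0,0],[0,0,-0.085]],[[0,0,0],[0,0,-0.085]],[[0,0,0.023],[0,0,0]],[[0,0,0.023],[0,0,0]],[[0,0,0.023],[0,0,0]],[[0,0,0.023],[0,0,0]],[[0,0,0],[0,0,0]],[[0,0,0],[0,0,0]]]'
```

```text
time_s: 3.93
ee_pos: [530.2, -256.6, 112.7]
eef_rot: [-179.9, 0.1, -10.9]
ft_force: [0.6, 0.6, 0.1]
grip_width: 80.3
```

Run:
```python
from bench import robot, imaging
import cv2,numpy as np
o=robot.observe();print(o['time_s'],o['ee_pos'],o['eef_rot'],o['ft_force'])
b=imaging.read_camera("scene")["pixels"][140:340,100:300,::-1]
a=imaging.read_camera("top")["pixels"][100:300,280:480,::-1]
cv2.imwrite("pics/p2.png",cv2.resize(np.hstack([a,b]),None,fx=2,fy=2))
```

```text
3.9333 [ 530.23549418 -256.57529334  112.74284798] [-1.79925159e+02  1.25249336e-01 -1.09078600e+01] [0.56472956 0.63341904 0.12417791]
```

View pics/p2.png

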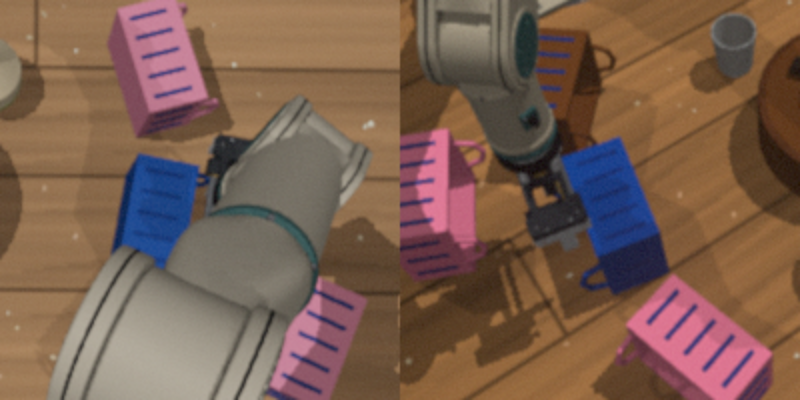

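The gripper is just behind the upper rim, centred on the wall, with the blue tub still lying. Pushing slowly now.

```bash
python3 -m crank '[[[0,-0.005,0],[0,0,0]],[[0,-0.005,0],[0,0,0]],[[0,-0.004,0],[0,0,0]],[[0,-0.004,0],[0,0,0]],[[0,-0.004,0],[0,0,0]],[[0,-0.004,0],[0,0,0]],[[0,-0.004,0],[0,0,0]],[[0,-0.004,0],[0,0,0]],[[0,-0.004,0],[0,0,0]],[[0,-0.004,0],[0,0,0]]]'
```

```text
time_s: 4.87
ee_pos: [538.1, -216.8, 113.4]
eef_rot: [-180.0, 0.0, -11.1]
ft_force: [0.2, -0.1, 0.8]
grip_width: 80.1
```

Run:
```python
from bench import robot, imaging
import cv2,numpy as np
o=robot.observe();print(o['time_s'],o['ee_pos'],o['eef_rot'],o['ft_force'])
b=imaging.read_camera("scene")["pixels"][140:340,100:300,::-1]
a=imaging.read_camera("top")["pixels"][100:300,280:480,::-1]
cv2.imwrite("pics/p3.png",cv2.resize(np.hstack([a,b]),None,fx=2,fy=2))
```

```text
4.8667 [ 538.11424975 -216.81272456  113.37510135] [-1.79989905e+02  1.45447293e-02 -1.10576169e+01] [ 0.24530027 -0.05148216  0.77030594]
```

View pics/p3.png

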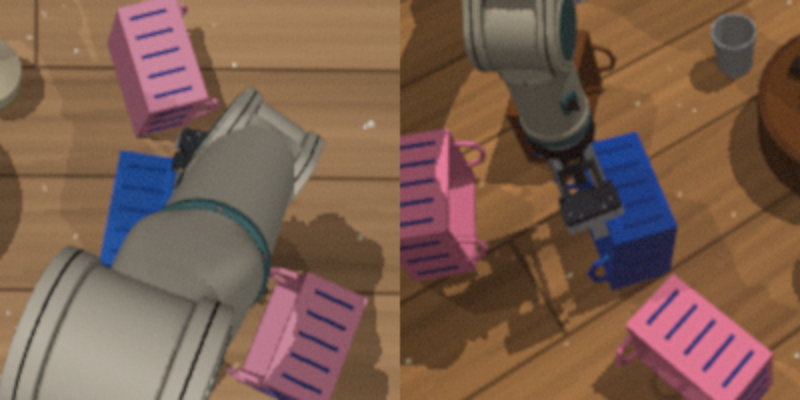

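The tub is moving with the rim contact and beginning to tip, with its table edge still down. Continuing slowly.

```bash
python3 -m crank '[[[0,-0.004,0],[0,0,0]],[[0,-0.004,0],[0,0,0]],[[0,-0.004,0],[0,0,0]],[[0,-0.004,0],[0,0,0]],[[0,-0.004,0],[0,0,0]],[[0,-0.004,0],[0,0,0]]]'
```

```text
time_s: 5.47
ee_pos: [542.8, -193.2, 113.4]
eef_rot: [-180.0, 0.0, -11.0]
ft_force: [-0.4, 0.1, -0.0]
grip_width: 79.7
```

Run:
```python
from bench import robot, imaging
import cv2,numpy as np
o=robot.observe();print(o['time_s'],o['ee_pos'],o['eef_rot'],o['ft_force'])
b=imaging.read_camera("scene")["pixels"][140:340,100:300,::-1]
a=imaging.read_camera("wrist")["pixels"][::2,::2,::-1][5:205,40:240]
cv2.imwrite("pics/p4.png",cv2.resize(np.hstack([a,b]),None,fx=2,fy=2))
```

```text
5.4667 [ 542.76014178 -193.20714405  113.41479234] [-1.79989132e+02  9.83469509e-03 -1.10461281e+01] [-0.4436578   0.05156263 -0.03548277]
```

View pics/p4.png

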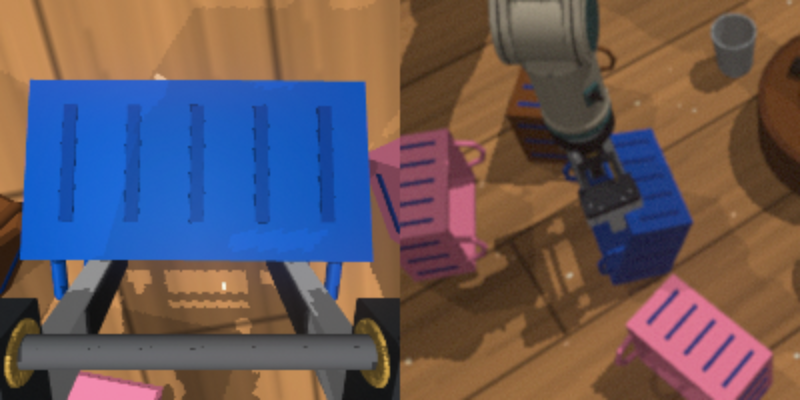

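Both views show the tub clearly tilting, square to the fingers (rim line in the wrist view is level). Continuing until it falls over.

```bash
python3 -m crank '[[[0,-0.003,0],[0,0,0]],[[0,-0.003,0],[0,0,0]],[[0,-0.003,0],[0,0,0]],[[0,-0.003,0],[0,0,0]],[[0,-0.003,0],[0,0,0]],[[0,-0.003,0],[0,0,0]],[[0,0,0],[0,0,0]],[[0,0,0],[0,0,0]]]'
```

```text
time_s: 6.23
ee_pos: [546.2, -175.8, 113.4]
eef_rot: [-180.0, 0.0, -11.0]
ft_force: [0.1, 1.2, 0.8]
grip_width: 79.9
```

```bash
cat > look.py <<'E'
import sys,cv2,numpy as np
from bench import robot, imaging
o=robot.observe();print(o['time_s'],o['ee_pos'],o['eef_rot'],o['ft_force'])
b=imaging.read_camera("scene")["pixels"][140:340,100:300,::-1]
a=imaging.read_camera("wrist")["pixels"][::2,::2,::-1][5:205,40:240]
cv2.imwrite(sys.argv[1],cv2.resize(np.hstack([a,b]),None,fx=2,fy=2))
E
python3 look.py pics/p5.png
```

```text
6.2333 [ 546.20672979 -175.84952947  113.44028195] [-1.79998558e+02  3.96542803e-03 -1.10307692e+01] [0.12732163 1.22453255 0.80954006]
```

View pics/p5.png

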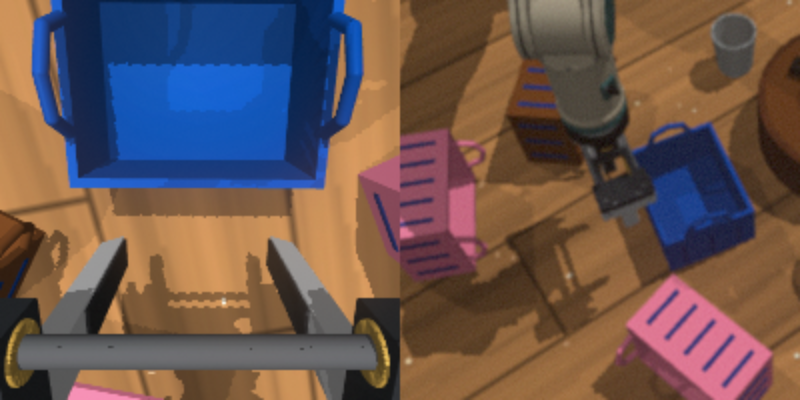

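It now stands upright. Measuring its pose.

Run:
```python
from h import *
from bench import robot, imaging
o=robot.observe();d=imaging.read_camera("wrist")
cv2.imwrite("pics/w6.png",d["pixels"][:,:,::-1])
T=imaging.read_camera("top");cv2.imwrite("pics/t6.png",cv2.resize(T["pixels"][100:300,150:430,::-1],None,fx=2.8,fy=2.8))
```

```text
(no output)
```

View pics/w6.png

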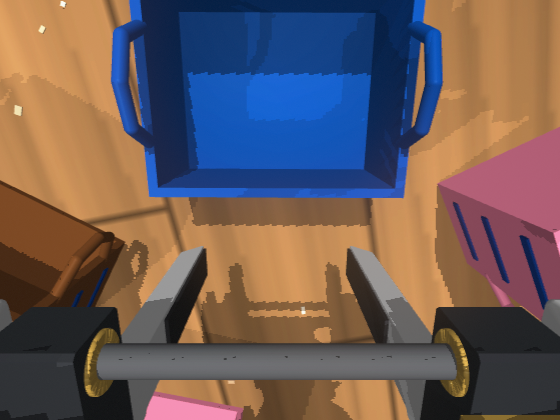

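View pics/t6.png

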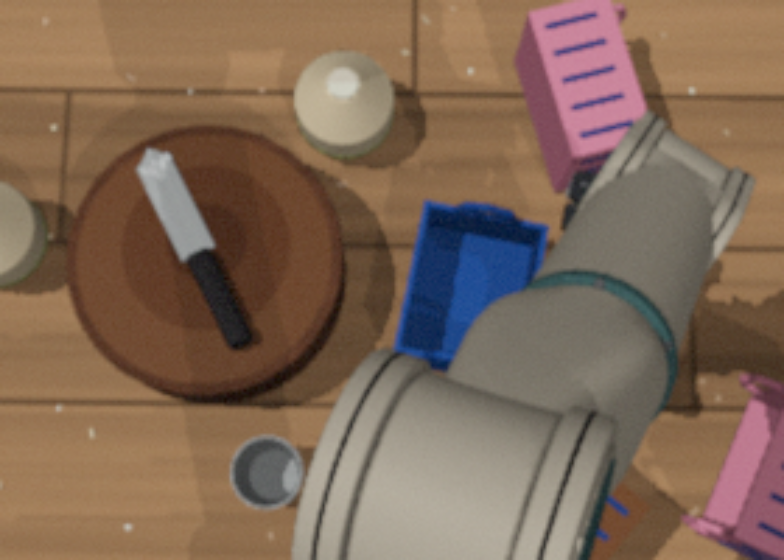

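Run:
```python
from h import *
from bench import robot, imaging
o=robot.observe()
d=dict(imaging.read_camera("wrist"))
W=np.eye(4);W[:3,:3]=R.from_euler('xyz',o['eef_rot'],degrees=True).as_matrix();W[:3,3]=o['ee_pos']
d["cam_to_world"]=W@d["mount"]
A=ray(d,149,196,85);B=ray(d,404,197,85);print(A,B,np.linalg.norm(B-A))
a=np.arctan2(*(B-A)[1::-1]);print("yaw",np.degrees(a))
ey=np.array([-np.sin(a),np.cos(a)]);m=(A+B)[:2]/2;c=m+65*ey;print("wall mid",m,"centre",c)
for blk in ([581,182.7],[584,184]):
    r=np.array(blk)-c;print("block in tub",r@[np.cos(a),np.sin(a)],r@ey,"wanted yaw",np.degrees(np.arctan2(-r[0],r[1])))
print("brown",ray(d,122,243,130),ray(d,122,243,65),"pink",ray(d,440,185,130))
```

```text
[ 473.80358003 -129.62689764   85.        ] [ 630.75724446 -161.03244834   85.        ] 160.06486620563876
yaw -11.315133560407277
wall mid [ 552.28041225 -145.32967299] centre [565.03374684 -81.59308651]
block in tub -36.199749043211135 262.28864822003067 wanted yaw -3.4571032775419486
block in tub -33.51312712810448 264.151995392532 wanted yaw -4.084611956610752
brown [ 472.0146529 -143.6037206  130.       ] [ 436.24849196 -162.25545988   65.        ] pink [ 633.47415643 -144.50141217  130.        ]
```

```bash
python3 -m crank '[[[0.006,0.003,0],[0,0,-0.061]],[[0.006,0.002,0],[0,0,-0.061]],[[0,0,0],[0,0,0]],[[0,0,0],[0,0,0]],[[0,0,0.021],[0,0,0]],[[0,0,0.021],[0,0,0]],[[0,0,0.021],[0,0,0]],[[0,0,0],[0,0,0]]]' 0.065
```

```text
time_s: 7.15
ee_pos: [554.0, -181.6, 47.1]
eef_rot: [-179.9, 0.4, -4.2]
ft_force: [-0.4, 1.0, 0.6]
grip_width: 65.1
```

```bash
python3 look.py pics/p7.png
```

```text
7.15 [ 554.0286591  -181.60576685   47.10498265] [-179.89671513    0.39040637   -4.15036187] [-0.37365627  1.02958663  0.55714954]
```

View pics/p7.png

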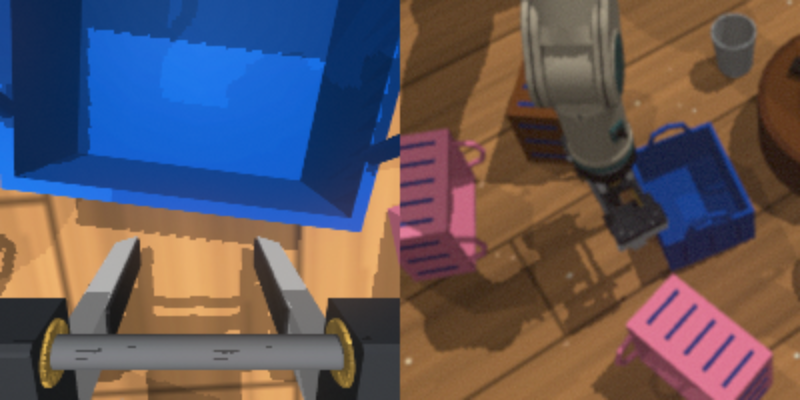

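The fingers sit behind the -y wall, clear of the neighbours. Pushing so the +x finger turns the tub flush.

```bash
python3 -m crank '[[[0,-0.006,0],[0,0,0]],[[0,-0.006,0],[0,0,0]],[[0,-0.005,0],[0,0,0]],[[0,-0.003,0],[0,0,0]],[[0,-0.003,0],[0,0,0]],[[0,-0.003,0],[0,0,0]],[[0,-0.003,0],[0,0,0]],[[0,-0.003,0],[0,0,0]],[[0,-0.003,0],[0,0,0]],[[0,-0.003,0],[0,0,0]],[[0,-0.003,0],[0,0,0]],[[0,-0.003,0],[0,0,0]],[[0,0,0],[0,0,0]]]'
```

```text
time_s: 8.33
ee_pos: [560.2, -138.0, 50.3]
eef_rot: [-180.0, 0.0, -4.0]
ft_force: [1.3, -1.6, -0.4]
grip_width: 65.4
```

```bash
python3 look.py pics/p8.png;  python3 -c "
from bench import imaging;import cv2
cv2.imwrite('pics/t8.png',cv2.resize(imaging.read_camera('top')['pixels'][100:300,150:430,::-1],None,fx=2.8,fy=2.8))"
```

```text
8.3333 [ 560.23864473 -137.96788905   50.31114364] [-1.79955112e+02  2.89774730e-02 -4.01238689e+00] [ 1.31679196 -1.61777072 -0.37069178]
```

View pics/p8.png

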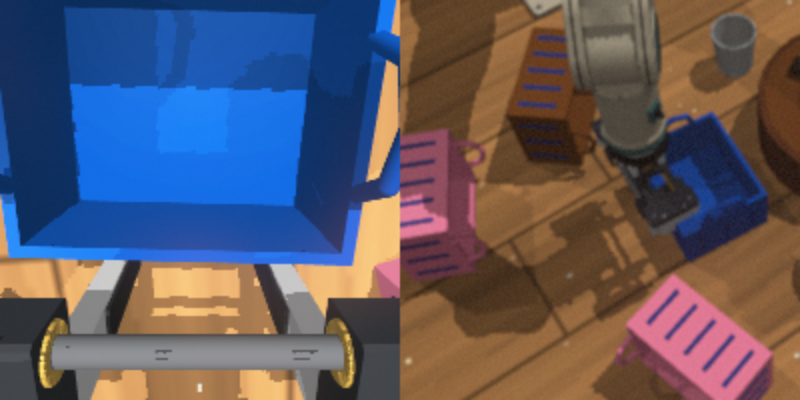

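View pics/t8.png

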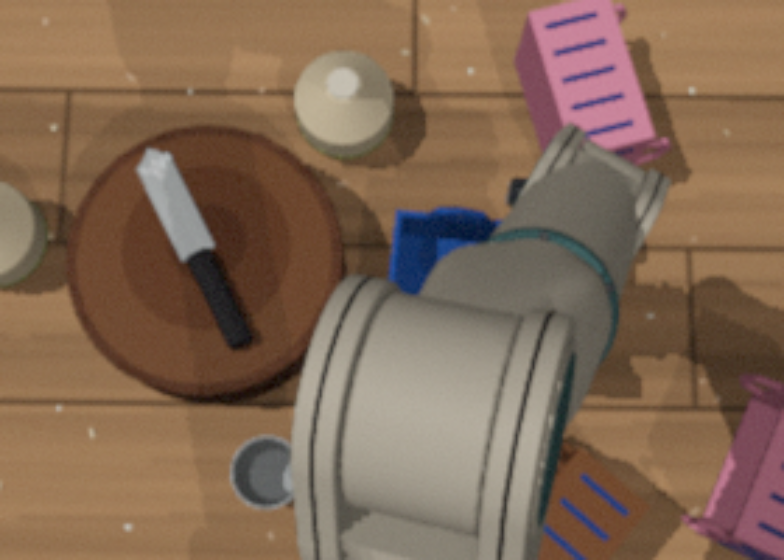

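```bash
cat > meas.py <<'E'
import sys
from h import *
from bench import robot, imaging
o=robot.observe()
d=dict(imaging.read_camera("wrist"))
W=np.eye(4);W[:3,:3]=R.from_euler('xyz',o['eef_rot'],degrees=True).as_matrix();W[:3,3]=o['ee_pos']
d["cam_to_world"]=W@d["mount"]
u=list(map(float,sys.argv[1:5]))
A=ray(d,*u[:2],85);B=ray(d,*u[2:],85);print("len",np.linalg.norm(B-A))
a=np.arctan2(*(B-A)[1::-1]);print("yaw",np.degrees(a))
ey=np.array([-np.sin(a),np.cos(a)]);m=(A+B)[:2]/2;c=m+65*ey;print("wall mid",m,"centre",c)
for blk in ([581,182.7],[584,184]):
    r=np.array(blk)-c;print("block in tub",r@[np.cos(a),np.sin(a)],r@ey,"wanted yaw",np.degrees(np.arctan2(-r[0],r[1])))
E
python3 meas.py 89 266 432 275
```

```text
len 159.35168657913076
yaw -5.613040170273
wall mid [ 553.20401309 -126.08592924] centre [559.56162441 -61.39759351]
block in tub -2.539458250900462 245.02406057205297 wanted yaw -5.01924121685943
block in tub 0.31900501750004046 246.61125550122998 wanted yaw -5.687155323348877
```

```bash
python3 -m crank '[[[0,-0.003,0],[0,0,0.011]],[[0,-0.003,0],[0,0,0.011]],[[0,-0.003,0],[0,0,0]],[[0,-0.003,0],[0,0,0]],[[0,-0.003,0],[0,0,0]],[[0,-0.003,0],[0,0,0]],[[0,-0.003,0],[0,0,0]],[[0,-0.003,0],[0,0,0]],[[0,-0.003,0],[0,0,0]],[[0,-0.003,0],[0,0,0]],[[0,0,0],[0,0,0]]]'
```

```text
time_s: 9.45
ee_pos: [563.1, -108.1, 50.5]
eef_rot: [-180.0, 0.0, -5.3]
ft_force: [-0.1, -0.2, 0.5]
grip_width: 65.0
```

```bash
python3 look.py pics/p9.png;  python3 -c "
from bench import imaging;import cv2
cv2.imwrite('pics/t9.png',cv2.resize(imaging.read_camera('top')['pixels'][100:300,150:430,::-1],None,fx=2.8,fy=2.8))
cv2.imwrite('pics/w9.png',imaging.read_camera('wrist')['pixels'][:,:,::-1])"
```

```text
9.45 [ 563.10723436 -108.13276873   50.45713853] [-1.79959344e+02  5.47768534e-03 -5.27643606e+00] [-0.12021428 -0.17266199  0.46096072]
```

View pics/w9.png

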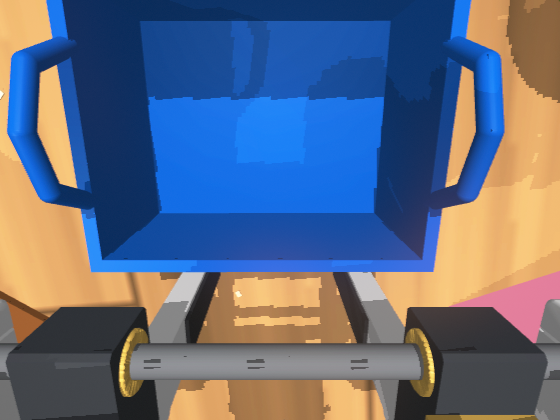

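View pics/t9.png

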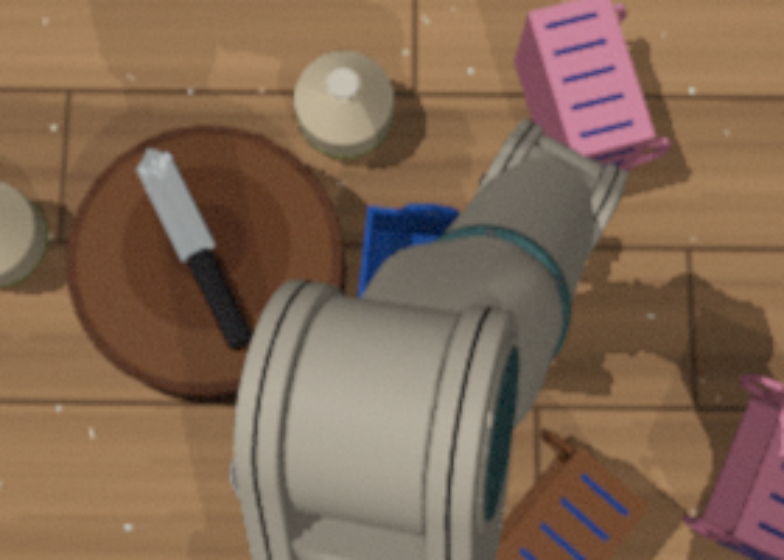

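The tub is flush with both fingers: the near rim is level from (91,271) to (434,271). A gap to the block remains.

```bash
python3 meas.py 91 271 434 271
```

```text
len 159.93539808652986
yaw -5.335634890952704
wall mid [557.60443649 -97.47217885] centre [563.64877717 -32.75382021]
block in tub -2.758978916673837 216.13375861195678 wanted yaw -4.604285640658062
block in tub 0.10713543782295673 217.70709535498017 wanted yaw -5.363830609231978
```

```bash
python3 -m crank '[[[0,-0.002,0],[0,0,0]],[[0,-0.002,0],[0,0,0]],[[0,0,0],[0,0,0]]]'
```

```text
time_s: 9.95
ee_pos: [563.4, -105.4, 50.5]
eef_rot: [180.0, -0.0, -5.3]
ft_force: [-0.6, -1.7, 1.0]
grip_width: 64.9
```

```bash
python3 -m crank '[[[0,-0.002,0],[0,0,0]],[[0,-0.002,0],[0,0,0]],[[0,-0.001,0],[0,0,0]],[[0,0,0],[0,0,0]]]'
```

```text
time_s: 10.28
ee_pos: [564.0, -100.1, 50.5]
eef_rot: [180.0, -0.0, -5.3]
ft_force: [0.3, -1.5, 1.1]
grip_width: 64.9
```

```bash
python3 -m crank '[[[0,-0.001,0],[0,0,0]],[[0,-0.001,0],[0,0,0]],[[0,0,0],[0,0,0]]]'
```

```text
time_s: 10.53
ee_pos: [564.1, -98.2, 50.5]
eef_rot: [180.0, -0.0, -5.3]
ft_force: [-0.5, -1.4, 1.2]
grip_width: 65.1
```

```bash
python3 -m crank '[[[0,-0.001,0],[0,0,0]],[[0,-0.001,0],[0,0,0]],[[0,0,0],[0,0,0]]]'
```

```text
time_s: 10.78
ee_pos: [564.3, -96.2, 50.5]
eef_rot: [180.0, -0.0, -5.3]
ft_force: [-0.8, -2.2, 1.2]
grip_width: 65.0
```

```bash
python3 -m crank '[[[0,-0.001,0],[0,0,0]],[[0,0,0],[0,0,0]]]'
```

```text
time_s: 10.95
ee_pos: [564.3, -95.2, 50.5]
eef_rot: [180.0, -0.0, -5.3]
ft_force: [0.2, -2.1, 2.8]
grip_width: 64.5
```

```bash
python3 -c "
from bench import imaging;import cv2
cv2.imwrite('pics/t10.png',cv2.resize(imaging.read_camera('top')['pixels'][140:240,200:340,::-1],None,fx=5,fy=5))
cv2.imwrite('pics/w10.png',imaging.read_camera('wrist')['pixels'][:,:,::-1])"
```

```text
(no output)
```

View pics/w10.png

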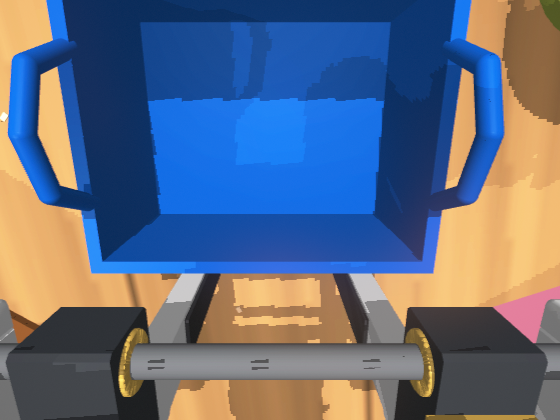

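View pics/t10.png

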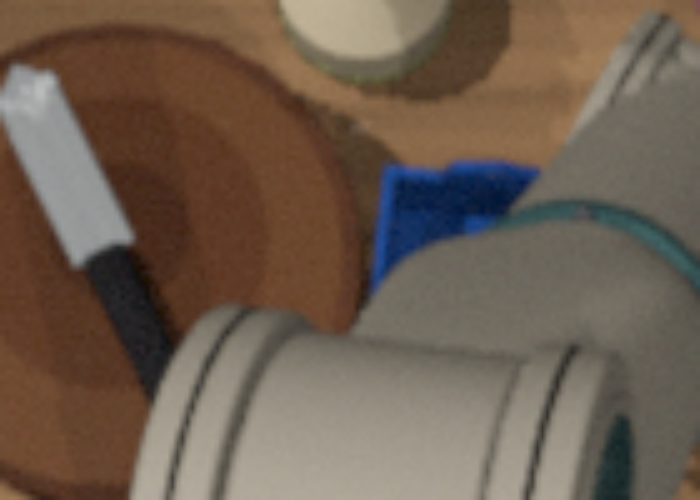

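```bash
python3 -m crank '[[[0,-0.001,0],[0,0,0]],[[0,0,0],[0,0,0]]]'
```

```text
time_s: 11.22
ee_pos: [564.4, -94.4, 50.5]
eef_rot: [180.0, -0.0, -5.3]
ft_force: [-0.0, -3.2, 2.2]
grip_width: 64.6
```

```bash
python3 -m crank '[[[0,-0.001,0],[0,0,0]],[[0,0,0],[0,0,0]]]'
```

```text
time_s: 11.38
ee_pos: [564.5, -93.3, 50.5]
eef_rot: [180.0, -0.0, -5.3]
ft_force: [0.2, -2.0, 2.3]
grip_width: 65.1
```

```bash
python3 -m crank '[[[0,-0.001,0],[0,0,0]],[[0,0,0],[0,0,0]]]'
```

```text
time_s: 11.55
ee_pos: [564.6, -92.3, 50.5]
eef_rot: [180.0, -0.0, -5.3]
ft_force: [0.2, -4.1, 3.4]
grip_width: 64.8
```

```bash
python3 -m crank '[[[0,-0.001,0],[0,0,0]],[[0,0,0],[0,0,0]]]'
```

```text
time_s: 11.72
ee_pos: [564.7, -91.3, 50.5]
eef_rot: [180.0, -0.0, -5.3]
ft_force: [-1.3, -2.9, 3.4]
grip_width: 64.8
```

Run:
```python
from bench import imaging
import cv2
cv2.imwrite('pics/w11.png',imaging.read_camera('wrist')['pixels'][:,:,::-1])
cv2.imwrite('pics/s11.png',cv2.resize(imaging.read_camera('scene')['pixels'][130:330,170:390,::-1],None,fx=3,fy=3))
```

```text
(no output)
```

View pics/s11.png

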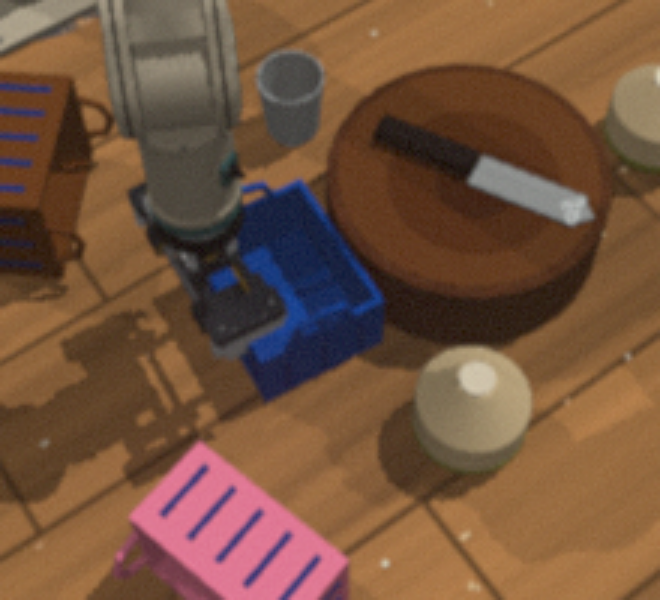

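View pics/w11.png

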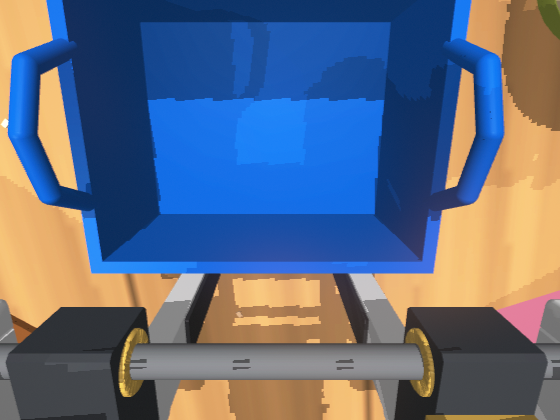

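```bash
python3 -m crank '[[[0,-0.001,0],[0,0,0]],[[0,0,0],[0,0,0]]]'
```

```text
time_s: 11.98
ee_pos: [564.7, -91.1, 50.5]
eef_rot: [179.9, -0.0, -5.3]
ft_force: [-1.0, -5.1, 2.9]
grip_width: 64.8
```

```bash
python3 -m crank '[[[0,-0.001,0],[0,0,0]],[[0,0,0],[0,0,0]]]'
```

```text
time_s: 12.15
ee_pos: [564.7, -91.1, 50.5]
eef_rot: [179.9, -0.0, -5.4]
ft_force: [-0.5, -7.0, 2.7]
grip_width: 65.2
```

```bash
python3 -m crank '[[[0,-0.001,0],[0,0,0]],[[0,0,0],[0,0,0]]]'
```

```text
time_s: 12.32
ee_pos: [564.7, -91.1, 50.5]
eef_rot: [179.8, -0.0, -5.4]
ft_force: [0.1, -9.3, 2.0]
grip_width: 65.0
```

It has stopped dead against the block: the TCP no longer advances and the force is rising to 9 N. I back off, raise, and move the arm clear to check.

```bash
python3 -m crank '[[[0,0.002,0],[0,0,0]],[[0,0.003,0],[0,0,0]],[[0,0.006,0],[0,0,0]],[[0,0.012,0],[0,0,0]],[[0,0.012,0],[0,0,0]],[[0,0.01,-0.01],[0,0,0]],[[0,0,-0.025],[0,0,0]],[[0,0,-0.03],[0,0,0]],[[0,0,-0.03],[0,0,0]],[[0,0,-0.03],[0,0,0]],[[0,0,-0.025],[0,0,0]],[[0,0.03,0],[0,0,0]],[[0,0.035,0],[0,0,0]],[[0,0.035,0],[0,0,0]],[[0,0.035,0],[0,0,0]],[[0,0.035,0],[0,0,0]],[[0,0.02,0],[0,0,0]],[[0,0,0],[0,0,0]]]'
```

```text
time_s: 13.82
ee_pos: [539.9, -330.4, 201.5]
eef_rot: [179.7, -0.0, -5.9]
ft_force: [-0.1, -0.2, 0.3]
grip_width: 64.7
```

Run:
```python
from bench import imaging
import cv2
cv2.imwrite('pics/t12.png',cv2.resize(imaging.read_camera('top')['pixels'][100:300,120:400,::-1],None,fx=2.8,fy=2.8))
cv2.imwrite('pics/s12.png',cv2.resize(imaging.read_camera('scene')['pixels'][130:330,170:430,::-1],None,fx=3,fy=3))
```

```text
(no output)
```

View pics/t12.png

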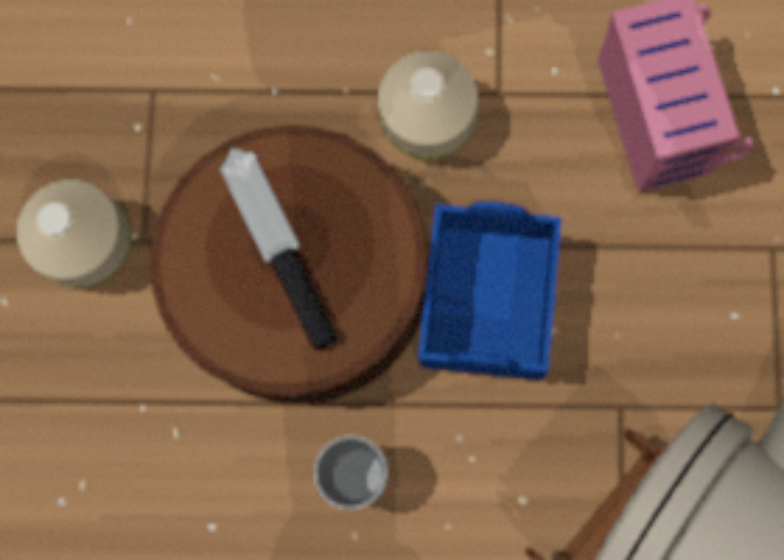

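View pics/s12.png

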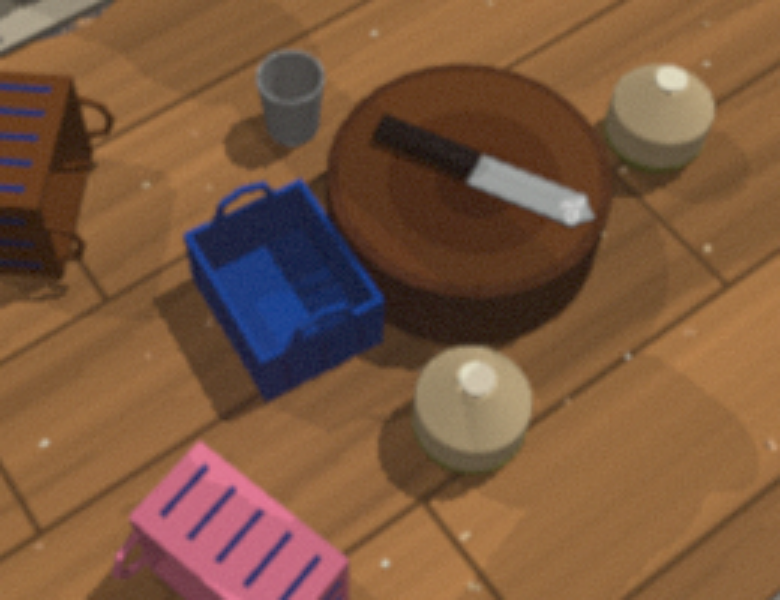

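Run:
```python
from h import *
from bench import imaging
T=imaging.read_camera("top")
w=np.array([ray(T,u/2.8+120,v/2.8+100,85)[:2] for u,v in [(436,204),(561,218),(547,377),(420,366)]])
c=w.mean(0);v=w[0]-w[3]+w[1]-w[2];a=np.arctan2(v[1],v[0])
blk=ray(T,289/2.8+120,262/2.8+100,100)[:2]
for b in (blk,np.array([581,182.7])):
    r=b-c;print(np.degrees(a),c,b,r@[np.cos(a),np.sin(a)],r@[-np.sin(a),np.cos(a)])
```

```text
-4.915204924714474 [558.59260038 -17.91876564] [582.29231631 184.91752579] 6.233279979261142 204.12100302905637
-4.915204924714474 [558.59260038 -17.91876564] [581.  182.7] 5.135716592128361 201.80090461075747
```

The top view puts block_axis at about x +6, y +204 mm in the tub frame, in contact and well inside tolerance. The coconuts, cup and knife are where they were in the first picture.

```bash
python3 -c "
from bench import robot
print(robot.hand_in())"
```

```text
the job is handed in; nothing more can be done
None
```

The blue tub now stands upright with its long side against the chopping block, and the job is handed in at about 14 s of the 42 s allowed. I tipped it up by pushing its rim slowly with the open fingers. I then turned it about 6° and slid it with two-finger contact until it stopped against the block. The highest push force I read was about 9 N, against the limit of 30 N.

**Last checks:**
- **Position:** the top view puts the block axis at about x +5 to +6 mm and y +202 to +204 mm in the tub's frame. The allowed ranges are ±50 mm and 195–215 mm.
- **Upright and still:** the tub looks flat on its base in both camera views; I did not measure its tilt or speed as numbers.
- **Other items:** the coconuts, cup and knife look unmoved by eye, compared with the first pictures.

**Disagreement:** the scene and top cameras differed by a few millimetres throughout. The earlier wrist-camera estimate put contact about 4 mm sooner than it happened, so I judged contact by the force rising and the fingers no longer advancing.

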